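Hold the curing lamp over the module

ROBOT

A 6-joint arm with a two-finger parallel gripper is mounted at the origin on the work surface. World frame = base frame: x ahead of the robot, y to its left, z up, the work surface at z = 0. Lengths are in m, angles in degrees, forces in N, time in s.
With the tool pointing down it reaches from about 0.275 to 0.75 m from the base axis. Payload 10.2 kg.
Tool frame: the origin (TCP) lies at the very end of the fingers, on their centre line; the grasp point (between the pads) lies r.grip_depth behind it (r.grip_depth is the distance from the TCP to the grasp point, in m); z points along the fingers, y is the line along which they close (so a half turn about z gives the same grasp; the last joint's range is limited). The gripper opens to 85 mm and grips with 20 to 120 N. Pads are 22 mm wide; open, the fingers measure 114 mm over their backs; the gripper's body (76 mm by 85 mm) begins 54 mm behind the grasp point. The pads swing forward as they close: fully open they stand 13 mm farther back than shut.
Start: joints at [63.289, 17.928, 85.812, -0, 76.261, -12.8], TCP at [0.126, 0.51, 0.231] pointing down, gripper open.
Joint ranges: [-168.41, 168.41], [-55.51, 124.54], [10.69, 146.95], [-70.63, 250.63], [1, 178], [-165.06, 165.06]. Speed limits (degrees/s): [136.94, 136.94, 172.46, 180, 180, 180].

INTERFACE

Orientations are given as a 3x3 rotation matrix whose columns are the frame's x, y, z axes.
In Python, from cell import r gives the robot as it stands.
- The arm moves only by the shell command python3 -m handwheel 'ROWS' [OPENING] [FORCE]. ROWS is JSON, one flat list of numbers, 6 for each row, row after row: the shift along the tool's x, y, z in mm, then the turn, a rotation vector about the tool's x, y, z in rad. In form: [tx, ty, tz, wx, wy, wz, tx, ty, tz, wx, wy, wz, ...]. A call has 1 to 12 rows; each row shifts and turns the commanded pose from where the row before left it, along the tool's axes as they then stand; what a row does not reach is not made up. A row lasts 1/10 s, in which the tool goes at most 50 mm and 8.59 degrees, less where a joint would pass 70% of its speed; a pose out of reach is approached as far as the arm can. A call is refused whole if a number of a shift passes 50 or a number of a turn 0.15, either way. A call with a gripper value outside its range is refused whole. OPENING is the finger opening in mm, from 0 to 85.4, set as the call begins (- or left out, the last holds). The fingers move at their own pace and stop on an object; FORCE is the grip in N (left out, the last holds). Time passes only in rows, so rows that do not move let the fingers close. It gives the time, the measured TCP pose, the force, the opening and the grip force at its end, in the units of the state.
- r.observe(): the state, without advancing time (a new reading comes with each control period).
- r.grab_frame(name): name is "side" or "top" or "wrist"; returns a dict with "pixels" (480x640x3 uint8, red, green, blue), "mtx" (3x3 intrinsics, pixels), "distortion" ([k1, k2, p1, p2, k3] as OpenCV has them; the pictures are not rectified), "position" and "rotation" of the camera in the world; the wrist camera has in their place "T_tool_cam" (4x4, takes a point from camera to tool coordinates, whose origin is the TCP and whose axes are the flange's). Camera axes: x right, y up, looking along -z (the intrinsics and any distortion apply to the point x, -y, -z); pixel columns grow to the right and rows downward; lengths in m; the calibration is good to about 2 mm. A picture is of the moment at which its call begins: read the wrist's pose just before it. There is no depth.
- r.sign_off(): hands the job in; it is judged then, once.
The state is a dict: "clock": time; "qpos": joint angles; "qd": joint speeds; "joint_efforts": joint torques, N m; "position": TCP position; "eef_rot": TCP orientation; "ft_force": force on the tool from outside, world axes, zero at the start; "torque": the same for the moment, N m; "opening": opening from 0.0 (shut) to 1.0 (fully open); "grasp_force": force on a finger pad.
Only numpy, scipy, OpenCV 4.12 (cv2) and the standard library are available. Lean on these libraries where they do the work, as an engineer would, in place of code of your own. Each camera call takes 0.05 s, during which the arm holds its last target. There are 200 camera calls.

TASK

Cure the adhesive of the orange-framed module: with the lamp still standing in its dock, press the timer's red plunger all the way down to its stop and let it spring back up. Then lift the yellow lamp out, carry it over the drawer rack, and finish still gripping it, held upright and still with its window about 10 mm above the orange-framed module, centred on it, long side parallel to the module's long side: do not put it down or let go. Touch neither the rack, the board nor anything on the board, with lamp or gripper, and leave the other things on the bench where they are.

Things in the scene. Friction and masses are not known exactly. Their poses are not given: they have to be found in the camera images.
- plunger (a joint): How far the timer's plunger is pressed, m: 0 up, 0.012 fully down at its stop. It springs back by itself; it starts to yield at about 2 N and takes about 6.5 N at the stop.
- plunger_top (a point): Centre of the top face of the red plunger head (head 38 mm in diameter, top face flat, 28 mm in diameter), 88 mm above the bench when up; it moves straight down when pressed.
- timer: Grey exposure-timer box, fixed, 84 x 84 x 50 mm with the red plunger on top in its middle. Origin: centre of its underside, z up.
- dock: Black charging dock of the lamp, fixed, 100 x 80 mm. Its floor is 10 mm above the bench, inside a rim that rises 10 mm more and leaves 76 mm along x and 56 mm along y. Origin: centre of its underside, z up.
- lamp: Cordless curing lamp, loose, 0.18 to 0.35 kg, standing upright in the dock, 100 mm tall. At the bottom an aluminium head 64 mm (along its x) by 44 mm (along its y), from 0 to 24 mm height; above 30 mm a yellow upright grip, 40 mm along x, 32 mm along y, with flat sides, up to 100 mm, with a black band on its x faces. Origin: centre of its underside (the window), x along its long side, z up along the grip. It is symmetrical under a half turn about z.
- lamp_window (a point): Centre of the violet window on the lamp's underside (lowest face of the lamp), same axes as the lamp.
- lamp_grip (a point): Point on the lamp's axis in the middle of the upper half of the yellow grip, 76 mm above the window; same axes as the lamp.
- board: Green circuit board in a fixed steel holder, 186 mm (x) x 180 mm (y) over all; the board's top is 26 mm above the bench. Components and clamp screws along its two x edges (farther than 57 mm from its middle line) reach 50 mm above the bench. Origin: centre of the holder's underside, z up.
- module: The target: the only orange-framed module on the board, fixed, 44 mm (along its x) x 28 mm (y), 10 mm tall, with a pale glass pane on top. Origin: centre of its underside, on the board's top; z up. Which of three places on the board it has varies.
- module_top (a point): Centre of the orange-framed module's top face (36 mm above the bench), same axes as the module.
- chip_a: Black chip fixed on the board, not the target, 44 x 28 x 8 mm. Origin: centre of its underside.
- chip_b: Steel-canned part fixed on the board, not the target, 44 x 28 x 8 mm. Origin: centre of its underside.
- rack: Blue small-parts drawer rack, fixed, standing between the lamp's side and the board: 280 mm (along its x) x 57 mm (with the drawer pulls) x 130 mm tall. Origin: centre of its underside, z up.
- screwdriver: Bystander, loose: screwdriver, about 170 mm long. To be left alone.
- reel: Bystander, loose: steel-coloured reel, a ring 56 mm in diameter, 36 mm tall. To be left alone.
- cleaner: Bystander, loose: white bottle with a blue cap, 44 mm in diameter, 110 mm tall. To be left alone.
- brush: Bystander, loose: brush, about 160 mm long. To be left alone.
- meter: Bystander, loose: yellow multimeter lying flat, 140 x 75 x 34 mm. To be left alone.
- heatsink: Bystander, loose: finned aluminium heat sink, 50 x 50 x 23 mm. To be left alone.

How it is judged (in metres and radians):
On the way, in this order (a step that is already met when the one before it is completed fails the run):
1. the plunger is pressed to its stop (at least 10.5 of 12 mm) while the lamp stands in the dock (value of joint plunger above 0.0105 m and height (world z) of lamp below 0.016 m and horizontal distance between lamp and dock below 0.02 m), for 0.05 s.
2. the gripped lamp is lifted at least 30 mm clear of the dock's floor, and the plunger is back up (height (world z) of lamp above 0.04 m and contact force between the fingers and lamp above 2 N and value of joint plunger below 0.003 m), for 0.1 s.
3. the gripped lamp passes over the drawer rack (height (world z) of lamp above 0.13 m and contact force between the fingers and lamp above 2 N and y of lamp in the frame of rack between -0.045 and 0.045 m and x of lamp in the frame of rack between -0.2 and 0.2 m), for 0.02 s.
At the end, for the whole second after the job is handed in: Lamp gripped and at rest, its window 4 to 17 mm above the orange module's top, within 8 mm of its centre, long sides parallel within 0.14 rad, tilt under 0.1 rad; plunger up; lamp touching nothing else on the bench (horizontal distance between lamp_window and module_top below 0.008 m and z of lamp_window in the frame of module_top between 0.004 and 0.017 m and angle between the x axis of lamp and the x axis of module, either way round below 0.14 rad and angle between lamp's own z axis and vertical below 0.1 rad and linear speed of lamp below 0.02 m/s and angular speed of lamp below 0.2 rad/s and contact force between the fingers and lamp above 2 N and value of joint plunger below 0.003 m and contact force between lamp and board below 0.1 N and contact force between lamp and module below 0.1 N and contact force between lamp and chip_a below 0.1 N and contact force between lamp and chip_b below 0.1 N and contact force between lamp and rack below 0.1 N and contact force between lamp and dock below 0.1 N and contact force between lamp and timer below 0.1 N and contact force between lamp and screwdriver below 0.1 N and contact force between lamp and reel below 0.1 N and contact force between lamp and cleaner below 0.1 N and contact force between lamp and brush below 0.1 N and contact force between lamp and meter below 0.1 N and contact force between lamp and heatsink below 0.1 N); the arm keeps its last pose, push and grip.
It fails at once if the lamp, fingers or arm touches the board or a part on it (over 0.5 N) (contact force between any of lamp, the fingers, the arm and board above 0.5 N or contact force between any of lamp, the fingers, the arm and module above 0.5 N or contact force between any of lamp, the fingers, the arm and chip_a above 0.5 N or contact force between any of lamp, the fingers, the arm and chip_b above 0.5 N).
It fails at once if the lamp, fingers or arm strikes the drawer rack (over 1 N) (contact force between any of lamp, the fingers, the arm and rack above 1 N).
It fails at once if a bystander is displaced by more than 20 mm (distance of any of screwdriver, reel, cleaner, brush, meter, heatsink from where it was at the start of the episode above 0.02 m).
It also fails if it takes over 58 s, if anything falls off the work surface, if the arm or the gripper's body presses on something with over 40 N, if the wrist force passes 120 N, or if a joint passes its speed limit or range.

## Working session

There is one attempt and no reset: what is moved stays moved. The work goes in short steps, Python scripts to look and compute and a shell command to move; the robot and the scene stay as the last step left them, time stands still between calls to the robot, and variables do not carry over. Pictures are saved under pics/ and viewed, at most 10 in all, crops included, and the job is handed in when it is done.

```bash
mkdir -p pics; python3 - <<'E'
from cell import r
import cv2,json
s=r.observe();print(s, r.grip_depth)
for n in("top","side"):
    f=r.grab_frame(n);cv2.imwrite(f"pics/{n}0.png",f["pixels"][:,:,::-1]);print(n,f["mtx"],f["distortion"],f["position"],f["rotation"])
E
```

```text
{'clock': 0.0, 'qpos': array([ 6.32887402e+01,  1.79586993e+01,  8.58560831e+01,  3.81742711e-04,
        7.62608281e+01, -1.28002165e+01]), 'qd': array([-0.01325274,  0.05372036,  0.05611503, -0.02742689,  0.06679304,
        0.05291719]), 'joint_efforts': array([ 9.44975750e-05, -4.12250519e+01, -2.59749484e+01, -1.45067852e-04,
        4.00786987e-03,  4.68007798e-06]), 'position': array([0.12610643, 0.50935075, 0.23072811]), 'eef_rot': array([[-9.70669690e-01,  2.40416292e-01, -5.98957766e-04],
       [ 2.40416852e-01,  9.70669024e-01, -1.17591369e-03],
       [ 2.98680940e-04, -1.28542332e-03, -9.99999129e-01]]), 'ft_force': array([-0.11926972, -0.07044532, -0.35681726]), 'torque': array([-0.01493792,  0.03822029,  0.05102957]), 'grasp_force': 0.0, 'opening': 1.0020773167356398} 0.0187
top [[545.34135231   0.         318.68216793]
 [  0.         545.34135231 238.85089232]
 [  0.           0.           1.        ]] [-0.14718815  0.          0.          0.          0.        ] [0.44149449 0.0212337  1.40132334] [[-0.00505719  0.99781168 -0.06592634]
 [-0.99990629 -0.00588449 -0.0123607 ]
 [-0.01272159  0.06585765  0.99774793]]
side [[437.11794251   0.         316.75050019]
 [  0.         437.11794251 238.57740052]
 [  0.           0.           1.        ]] [-0.05822706  0.          0.          0.          0.        ] [ 0.30743706 -0.68423414  0.83633163] [[ 0.93944367  0.25002878 -0.23437407]
 [-0.34262409  0.67052911 -0.65802694]
 [-0.00737103  0.69848144  0.71559021]]
```

View pics/top0.png

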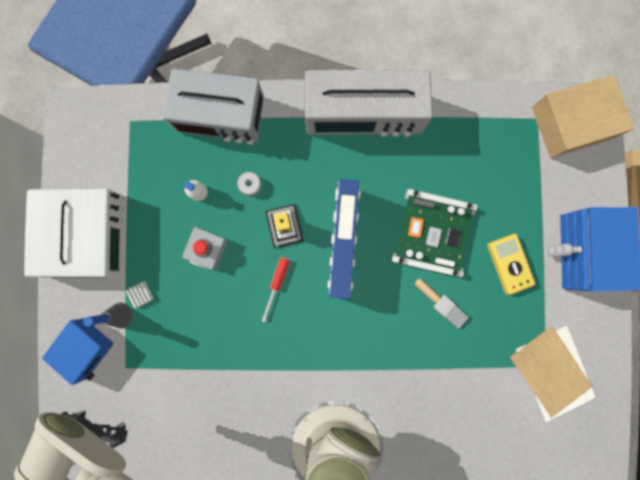

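View pics/side0.png

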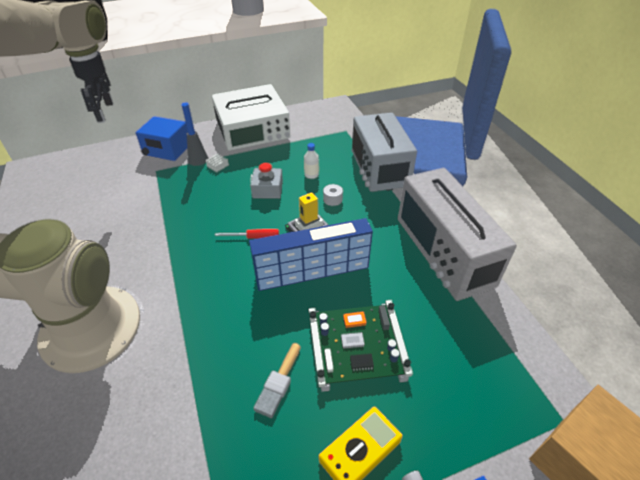

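The top view shows the timer at (203,248) with the plunger at (201,247). The lamp is at (283,222), the rack at (345,240), the orange module at (416,228), and the board at (436,235). The side view confirms this layout. I'll enlarge both areas next.

```bash
python3 - <<'E'
import cv2
i=cv2.imread("pics/top0.png")
cv2.imwrite("pics/cA.png",cv2.resize(i[190:290,178:311],None,fx=6,fy=6,interpolation=cv2.INTER_CUBIC))
cv2.imwrite("pics/cB.png",cv2.resize(i[182:282,375:485],None,fx=6,fy=6,interpolation=cv2.INTER_CUBIC))
E
```

```text
(no output)
```

View pics/cA.png

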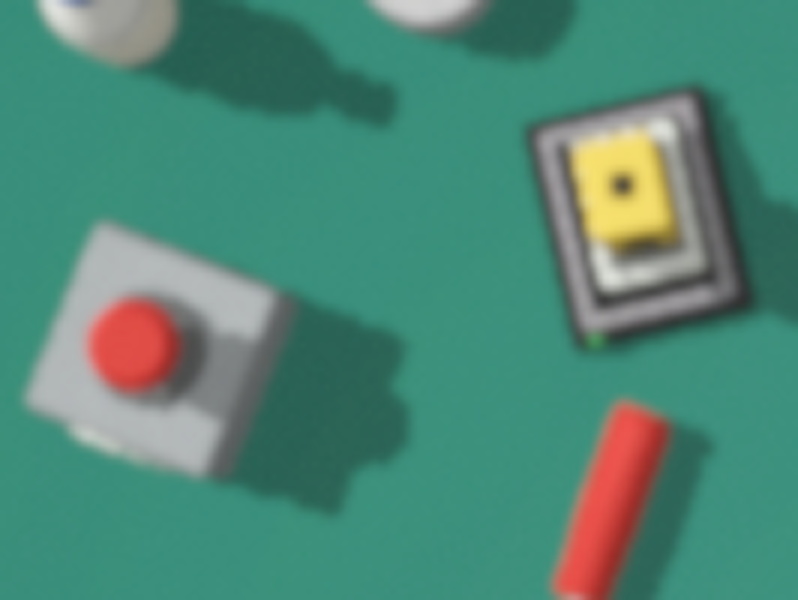

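View pics/cB.png

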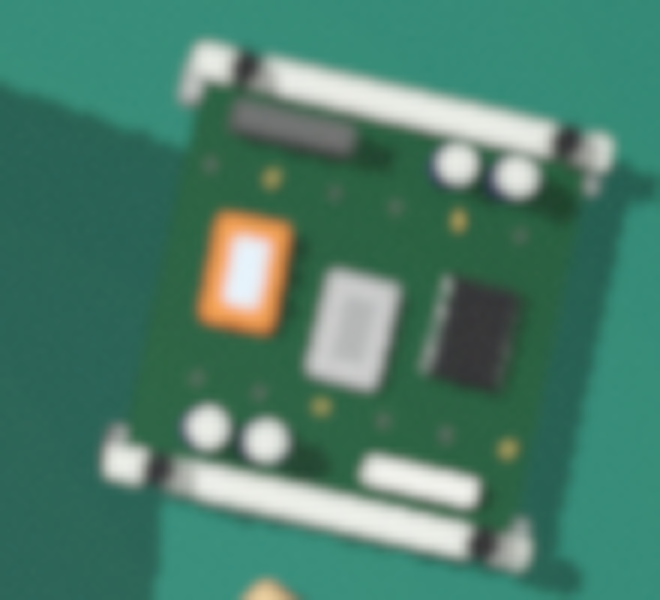

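In crop A, the plunger top is at (133,344) and the lamp's top-centre dot is at (622,185). The dock corners are (530,128), (700,88), (750,302) and (582,347). In crop B, the module corners are (218,210), (295,222), (275,335) and (198,322).

```bash
cat > h.py <<'E'
from cell import r
import numpy as np,cv2
def rays(f,uv,T=None):
    u=cv2.undistortPoints(np.float64(uv).reshape(-1,1,2),f["mtx"],np.float64(f["distortion"])).reshape(-1,2)
    d=np.c_[u[:,0],-u[:,1],-np.ones(len(u))]
    if T is None: R,p=np.array(f["rotation"]),np.array(f["position"])
    else: R,p=T[:3,:3],T[:3,3]
    return d@R.T,p
def atz(f,uv,z,T=None):
    d,p=rays(f,uv,T); return p+d*((z-p[2])/d[:,2])[:,None]
def grab_wrist():
    s=r.observe();W=np.eye(4);W[:3,:3]=s["eef_rot"];W[:3,3]=s["position"]
    f=r.grab_frame("wrist");return f,W@np.array(f["T_tool_cam"])
def ax(P): # corners in order, long-axis angle
    return P.mean(0)
E
python3 - <<'E'
from h import *
f=r.grab_frame("top");np.set_printoptions(precision=4,suppress=True)
A=lambda a,o:[(o[0]+(u+.5)/6-.5,o[1]+(v+.5)/6-.5) for u,v in a]
oa,ob=(178,190),(375,182)
def ang(v):return np.degrees(np.arctan2(v[1],v[0]))
print("plunger",atz(f,A([(133,344)],oa),.088),"lamp top",atz(f,A([(622,185)],oa),.11))
D=atz(f,A([(530,128),(700,88),(750,302),(582,347)],oa),.02);print("dock",D.mean(0),ang(D[1]-D[2]),ang(D[0]-D[3]),ang(D[0]-D[1])-90,ang(D[3]-D[2])-90)
Y=atz(f,A([(570,140),(655,130),(675,232)],oa),.11);print("lamptop ang",ang(Y[1]-Y[2]),ang(Y[0]-Y[1])-90)
M=atz(f,A([(218,210),(295,222),(275,335),(198,322)],ob),.036);print("mod",M.mean(0),ang(M[1]-M[2]),ang(M[0]-M[3]),ang(M[0]-M[1])-90)
B=atz(f,A([(205,45),(615,140),(525,565),(105,475)],ob),.03);print("board",B,B.mean(0),ang(B[0]-B[1]))
print("rack",atz(f,[(338,180),(359,181),(351,298),(331,296)],.13))
print("timer",atz(f,A([(100,222),(285,292),(212,478),(27,402)],oa),.05))
print("others",atz(f,[(283,262),(265,320),(250,184),(197,191),(140,294),(416,283),(465,320),(490,245),(530,285)],.03))
E
```

```text
plunger [[0.5103 0.3273 0.088 ]] lamp top [[0.5714 0.1262 0.11  ]]
dock [0.5672 0.1257 0.02  ] 12.963149087581373 13.406794932046779 12.874547331821276 14.686561698518034
lamptop ang 10.999239416981295 6.306655134204277
mod [ 0.5603 -0.2064  0.036 ] -11.131681301242446 -11.10995440677449 -9.10186842060007
board [[ 0.6576 -0.1915  0.03  ]
 [ 0.6166 -0.367   0.03  ]
 [ 0.4365 -0.3239  0.03  ]
 [ 0.4758 -0.1462  0.03  ]] [ 0.5466 -0.2572  0.03  ] 76.84870141443871
rack [[ 0.6642 -0.0092  0.13  ]
 [ 0.6616 -0.0587  0.13  ]
 [ 0.3873 -0.0374  0.13  ]
 [ 0.3922  0.009   0.13  ]]
timer [[0.5635 0.3507 0.05  ]
 [0.5337 0.272  0.05  ]
 [0.4563 0.3023 0.05  ]
 [0.4882 0.3811 0.05  ]]
others [[ 0.4742  0.1284  0.03  ]
 [ 0.3287  0.174   0.03  ]
 [ 0.6734  0.2127  0.03  ]
 [ 0.6569  0.3497  0.03  ]
 [ 0.3933  0.4964  0.03  ]
 [ 0.4194 -0.206   0.03  ]
 [ 0.3248 -0.3299  0.03  ]
 [ 0.5138 -0.398   0.03  ]
 [ 0.4107 -0.5012  0.03  ]]
```

```bash
python3 -m handwheel '[-34,-7,0,0,0,0,-34,-7,0,0,0,0,-34,-7,0,0,0,0,-34,-7,0,0,0,0,-34,-7,0,0,0,0,-34,-7,0,0,0,0,-34,-7,0,0,0,0,-34,-7,0,0,0,0,-34,-7,0,0,0,0,-34,-7,0,0,0,0,-34,-7,0,0,0,0,-34,-7,0,0,0,0]' 0 40
python3 -m handwheel '[-4,0,15,0,0,0,-4,0,15,0,0,0,0,0,0,0,0,0,0,0,0,0,0,0]'
python3 - <<'E'
from h import *
f,T=grab_wrist();cv2.imwrite("pics/w1.png",f["pixels"][:,:,::-1]);np.save("T1.npy",T)
s=r.observe();print(s["position"],s["eef_rot"],s["clock"],s["ft_force"])
R=T[:3,:3]
def pr(P):
    return cv2.projectPoints(np.float64([P]),cv2.Rodrigues(np.diag([1,-1,-1])@R.T)[0],-np.diag([1,-1,-1])@R.T@T[:3,3],f["mtx"],np.float64(f["distortion"]))[0].ravel()
print(pr([.5103,.3273,.088]),pr(s["position"]),pr([s["position"][0],s["position"][1],.088]))
E
```

```text
clock: 1.35
position: [0.5032, 0.3291, 0.231]
eef_rot: [[-0.971, 0.241, -0.001], [0.241, 0.971, -0.0], [0.0, -0.0, -1.0]]
ft_force: [-0.4, 0.7, -0.2]
opening: 0.001
grasp_force: 0.0
clock: 1.75
position: [0.5097, 0.3282, 0.2015]
eef_rot: [[-0.971, 0.24, -0.0], [0.24, 0.971, -0.0], [0.0, -0.0, -1.0]]
ft_force: [0.8, -0.7, 0.4]
opening: -0.003
grasp_force: 0.0
[0.50978247 0.32830872 0.20204249] [[-9.70752289e-01  2.40082298e-01  6.94864597e-04]
 [ 2.40082533e-01  9.70752441e-01  2.75806469e-04]
 [-6.08325253e-04  4.34564614e-04 -9.99999721e-01]] 1.8 [-0.08247636  0.62847618  0.51053523]
[323.41334772 241.14064391] [325.10248063 314.8254903 ] [324.71294311 240.0454206 ]
```

View pics/w1.png

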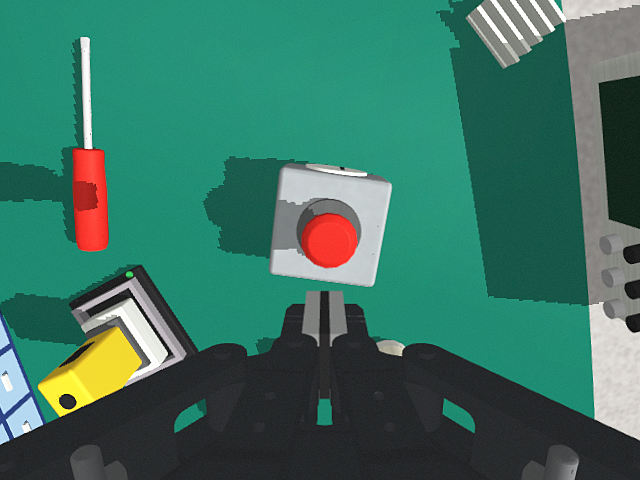

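The plunger top is at about (330,239), 5 px to the right of where the tip projects, so I'll shift +3 mm along tool y. The fingers are shut and clear.

```bash
python3 -m handwheel '[0,3,20,0,0,0,0,0,20,0,0,0,0,0,20,0,0,0,0,0,20,0,0,0,0,0,20,0,0,0,0,0,5,0,0,0,0,0,0,0,0,0,0,0,0,0,0,0]'
python3 -m handwheel '[0,0,3,0,0,0,0,0,3,0,0,0,0,0,3,0,0,0,0,0,3,0,0,0,0,0,3,0,0,0,0,0,3,0,0,0,0,0,0,0,0,0,0,0,0,0,0,0]'
```

```text
clock: 2.6
position: [0.5111, 0.3313, 0.0978]
eef_rot: [[-0.971, 0.24, 0.002], [0.24, 0.971, 0.001], [-0.002, 0.001, -1.0]]
ft_force: [0.1, -0.3, 1.0]
opening: 0.001
grasp_force: 0.0
clock: 3.4
position: [0.5107, 0.331, 0.0786]
eef_rot: [[-0.971, 0.24, 0.0], [0.24, 0.971, 0.0], [-0.0, 0.0, -1.0]]
ft_force: [-1.2, -0.6, 6.0]
opening: 0.001
grasp_force: 2.8
```

```bash
python3 -m handwheel '[0,0,2,0,0,0,0,0,1,0,0,0,0,0,0,0,0,0,0,0,0,0,0,0]'
python3 -m handwheel '[0,0,1,0,0,0,0,0,1,0,0,0,0,0,0,0,0,0,0,0,0,0,0,0]'
```

```text
clock: 3.8
position: [0.5107, 0.331, 0.0761]
eef_rot: [[-0.971, 0.24, 0.001], [0.24, 0.971, 0.0], [-0.001, 0.0, -1.0]]
ft_force: [-1.9, -1.3, 8.6]
opening: 0.0
grasp_force: 4.3
clock: 4.2
position: [0.5108, 0.3311, 0.0759]
eef_rot: [[-0.971, 0.24, 0.002], [0.24, 0.971, 0.0], [-0.001, 0.001, -1.0]]
ft_force: [-8.3, -3.2, 22.8]
opening: 0.0
grasp_force: 11.2
```

The force jumped to 22.8 N at a tip height of 75.9 mm, so the plunger is at its stop. I'll back off and move over the lamp.

```bash
python3 -m handwheel '[0,0,-20,0,0,0,0,0,-30,0,0,0,0,0,-40,0,0,0,0,0,-40,0,0,0,0,0,-20,0,0,0,0,0,0,0,0,0]'
python3 -m handwheel '[-18,-31,0,0,0,0,-18,-31,0,0,0,0,-18,-31,0,0,0,0,-18,-31,0,0,0,0,-18,-31,0,0,0,0,-18,-30,0,0,0,0,0,0,0,0,0,-0.12,0,0,0,0,0,-0.12,0,0,0,0,0,-0.12,0,0,0,0,0,-0.11,0,0,0,0,0,0,0,0,0,0,0,0]' 85
python3 - <<'E'
from h import *
f,T=grab_wrist();cv2.imwrite("pics/w2.png",f["pixels"][:,:,::-1]);np.save("T2.npy",T)
s=r.observe();print(s["position"],s["eef_rot"],s["clock"],s["opening"])
E
```

```text
clock: 4.8
position: [0.5115, 0.3314, 0.2261]
eef_rot: [[-0.971, 0.24, 0.005], [0.24, 0.971, 0.002], [-0.004, 0.003, -1.0]]
ft_force: [0.1, 0.7, -0.5]
opening: 0.003
grasp_force: 0.0
clock: 6.0
position: [0.5706, 0.1254, 0.2222]
eef_rot: [[-0.975, -0.222, -0.002], [-0.222, 0.975, -0.0], [0.002, 0.0, -1.0]]
ft_force: [-0.7, -0.6, -0.0]
opening: 0.993
grasp_force: 0.0
[0.57070555 0.12543395 0.22247703] [[-9.74902377e-01 -2.22629215e-01 -1.26043610e-03]
 [-2.22629385e-01  9.74903153e-01 -6.04335682e-06]
 [ 1.23014855e-03  2.74718430e-04 -9.99999206e-01]] 6.05 0.9887119182982027
```

View pics/w2.png

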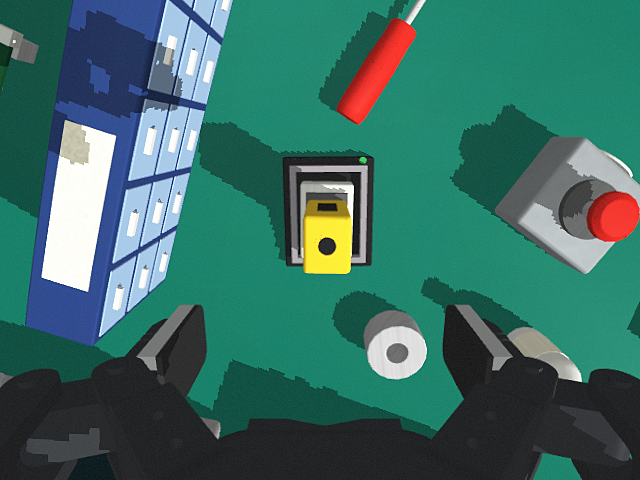

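In the wrist view, the lamp's top dot is at (327,246), with top-face corners (303,220), (351,219), (352,273) and (305,275). The lamp is standing in the dock, and the grip is nearly aligned with the tool.

```bash
python3 - <<'E'
from h import *
import numpy as np
T=np.load("T2.npy");f=r.grab_frame("wrist");s=r.observe()
P=atz(f,[(327,246),(303,220),(351,219),(352,273),(305,275)],.11,T);Rt=s["eef_rot"]
print("dot",P[0],"corners",P[1:].mean(0))
a=lambda v:np.degrees(np.arctan2(v[1],v[0]))
print(a(P[1]-P[4])%180,a(P[2]-P[3])%180,(a(P[1]-P[2])-90)%180,(a(P[4]-P[3])-90)%180,"tool x",a(Rt[:,0])%180)
for p in(P[0],P[1:].mean(0)):print("tool shift mm",1000*Rt.T@(p-s["position"]))
E
```

```text
dot [0.57370989 0.12808213 0.11      ] corners [0.57443195 0.12875754 0.11      ]
14.11186690957399 14.897043012900355 14.071671993916453 15.422432709518944 tool x 12.893469568522278
tool shift mm [ -3.55362993   1.92341251 112.72237031]
tool shift mm [ -4.4081947    2.42067439 112.72173085]
```

```bash
python3 -m handwheel '[-3,1.5,10,0,0,-0.03,0,0,20,0,0,0,0,0,25,0,0,0,0,0,25,0,0,0,0,0,25,0,0,0,0,0,25,0,0,0,0,0,15,0,0,0,0,0,8,0,0,0,0,0,0,0,0,0]'
python3 -m handwheel '[0,0,0,0,0,0,0,0,0,0,0,0,0,0,0,0,0,0,0,0,0,0,0,0,0,0,0,0,0,0,0,0,0,0,0,0,0,0,0,0,0,0,0,0,0,0,0,0]' 0 50
python3 -m handwheel '[0,0,-5,0,0,0,0,0,-10,0,0,0,0,0,-15,0,0,0,0,0,-20,0,0,0,0,0,0,0,0,0,0,0,0,0,0,0]'
```

```text
clock: 7.0
position: [0.573, 0.1276, 0.0691]
eef_rot: [[-0.967, -0.255, -0.002], [-0.255, 0.967, -0.0], [0.002, 0.0, -1.0]]
ft_force: [0.2, 0.5, -0.2]
opening: 0.992
grasp_force: 0.0
clock: 7.8
position: [0.5739, 0.1276, 0.071]
eef_rot: [[-0.967, -0.254, 0.001], [-0.254, 0.967, 0.0], [-0.001, -0.0, -1.0]]
ft_force: [-1.0, 0.3, 6.7]
opening: 0.371
grasp_force: 49.2
clock: 8.4
position: [0.5734, 0.1275, 0.1201]
eef_rot: [[-0.967, -0.254, 0.0], [-0.254, 0.967, -0.0], [0.0, -0.0, -1.0]]
ft_force: [0.9, -0.4, -2.6]
opening: 0.373
grasp_force: 48.9
```

```bash
python3 -m handwheel '[0,0,-20,0,0,0,0,0,-25,0,0,0,0,0,-25,0,0,0,0,0,-25,0,0,0,0,0,-25,0,0,0,0,0,-10,0,0,0,0,0,0,0,0,0]'
python3 -m handwheel '[5,-15,0,0,0,0,8,-28,0,0,0,0,9,-30,0,0,0,0,9,-30,0,0,0,0,9,-30,0,0,0,0,9,-30,0,0,0,0,9,-30,0,0,0,0,9,-30,0,0,0,0,9,-30,0,0,0,0,9,-30,0,0,0,0,8,-25,0,0,0,0,4,-12,0,0,0,0]'
python3 -m handwheel '[0,0,0,0,0,0.11,0,0,0,0,0,0.11,0,0,0,0,0,0.11,0,0,0,0,0,0.11,0,0,0,0,0,0,0,0,0,0,0,0]'
python3 - <<'E'
from h import *
f,T=grab_wrist();cv2.imwrite("pics/w3.png",f["pixels"][:,:,::-1]);np.save("T3.npy",T)
f2=r.grab_frame("side");cv2.imwrite("pics/s3.png",f2["pixels"][:,:,::-1])
s=r.observe();print(s["position"],s["eef_rot"],s["clock"],s["opening"])
E
```

```text
clock: 9.1
position: [0.5737, 0.1276, 0.2503]
eef_rot: [[-0.967, -0.254, 0.001], [-0.254, 0.967, -0.0], [-0.001, -0.0, -1.0]]
ft_force: [-0.7, 0.8, -2.0]
opening: 0.374
grasp_force: 49.1
clock: 10.3
position: [0.5599, -0.2091, 0.2483]
eef_rot: [[-0.968, -0.252, -0.003], [-0.252, 0.968, 0.001], [0.002, 0.002, -1.0]]
ft_force: [-0.4, -0.6, -2.4]
opening: 0.374
grasp_force: 49.2
clock: 10.9
position: [0.5609, -0.2064, 0.2496]
eef_rot: [[-0.984, 0.179, -0.001], [0.179, 0.984, 0.001], [0.001, 0.0, -1.0]]
ft_force: [-0.7, -0.3, -2.0]
opening: 0.369
grasp_force: 49.2
[ 0.56097389 -0.20643143  0.24992458] [[-9.83752831e-01  1.79527362e-01 -5.42254185e-04]
 [ 1.79527186e-01  9.83752947e-01  3.58067577e-04]
 [ 5.97727080e-04  2.54900625e-04 -9.99999789e-01]] 11.0 0.37291378521087415
```

View pics/w3.png

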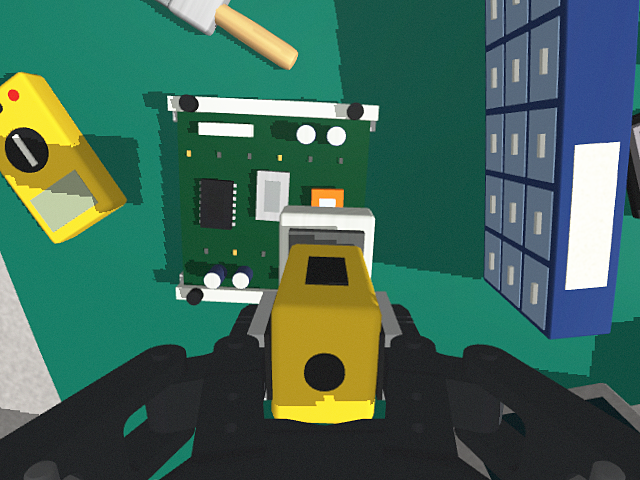

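The lamp is held straight, and its head hides most of the module, whose front edge runs (311,189)–(343,188). I'll shift 60 mm outward to see all of it.

```bash
python3 -m handwheel '[-20,0,0,0,0,0,-20,0,0,0,0,0,-20,0,0,0,0,0,0,0,0,0,0,0,0,0,0,0,0,0]'
python3 - <<'E'
from h import *
f,T=grab_wrist();np.save("T4.npy",T);i=f["pixels"][:,:,::-1]
cv2.imwrite("pics/w4.png",cv2.resize(i[60:300,160:420],None,fx=2.5,fy=2.5,interpolation=cv2.INTER_CUBIC))
print(r.observe()["position"],f["T_tool_cam"])
E
```

```text
clock: 11.5
position: [0.6199, -0.2174, 0.2497]
eef_rot: [[-0.984, 0.181, -0.001], [0.181, 0.984, 0.0], [0.001, 0.0, -1.0]]
ft_force: [-0.7, 0.8, -2.5]
opening: 0.373
grasp_force: 49.2
[ 0.61964965 -0.21735701  0.25010909] [[ 1.22267542e-04  9.64920352e-01  2.62542758e-01  6.67304819e-02]
 [ 9.99999987e-01 -9.12835222e-05 -1.30211981e-04 -1.91863896e-04]
 [-1.01678363e-04  2.62542770e-01 -9.64920351e-01 -1.42559800e-01]
 [ 0.00000000e+00  0.00000000e+00  0.00000000e+00  1.00000000e+00]]
```

View pics/w4.png

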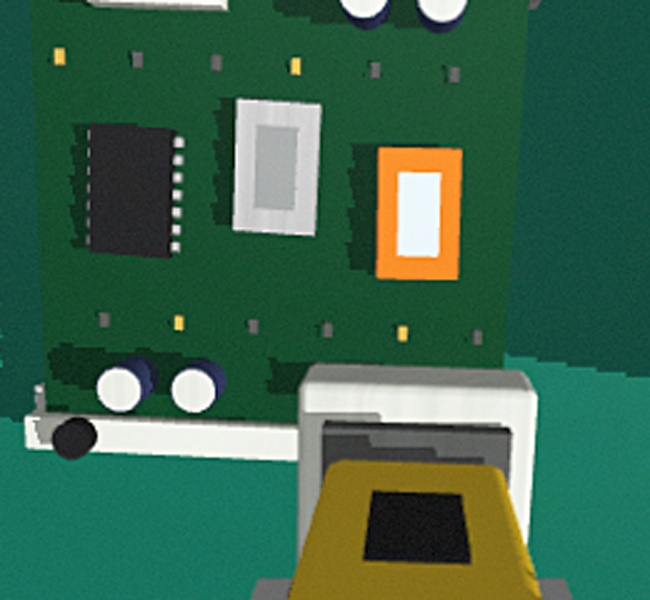

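In the crop, the module's top corners are (378,147), (462,149), (459,280) and (376,278). The lamp head's front edge runs (320,366)–(527,374) at the bottom and (305,385)–(536,389) at the top.

```bash
python3 - <<'E'
from h import *
np.set_printoptions(precision=4,suppress=True)
T=np.load("T4.npy");f=r.grab_frame("wrist");s=r.observe();Rt=s["eef_rot"];p=s["position"]
C=lambda a:[(160+(u+.5)/2.5-.5,60+(v+.5)/2.5-.5) for u,v in a]
M=atz(f,C([(378,147),(462,149),(459,280),(376,278)]),.036,T)
a=lambda v:np.degrees(np.arctan2(v[1],v[0]))
print("mod",M.mean(0),[np.linalg.norm(M[i]-M[i-1]) for i in range(4)],a(M[3]-M[0]),a(M[2]-M[1]),a(M[0]-M[1])-90,"tool",a(-Rt[:,0]))
for z,c in((.061,[(320,366),(527,374)]),(.037,[(305,385),(536,389)])):
    Q=atz(f,C(c),p[2]-z,T);print("lamp edge in tool",(Q-p)@Rt,"centre est",(Q-p)@Rt-[.032,0,0])
print("shift TCP->module, tool mm",1000*Rt.T@(M.mean(0)-p))
E
```

```text
mod [ 0.563  -0.2043  0.036 ] [np.float64(0.0441918032341201), np.float64(0.028574534860884012), np.float64(0.04422658525130125), np.float64(0.029094247732124767)] -11.75016544801814 -11.07684385561913 -191.6970870162779 tool -10.44521786374373
lamp edge in tool [[ 0.0314 -0.0187  0.061 ]
 [ 0.0298  0.0236  0.061 ]] centre est [[-0.0006 -0.0187  0.061 ]
 [-0.0022  0.0236  0.061 ]]
lamp edge in tool [[ 0.032  -0.0193  0.037 ]
 [ 0.0313  0.0225  0.037 ]] centre est [[ 0.     -0.0193  0.037 ]
 [-0.0007  0.0225  0.037 ]]
shift TCP->module, tool mm [ 57.9065   2.5671 214.4068]
```

```bash
python3 -m handwheel '[20,0.5,0,0,0,0,20,0,0,0,0,0,18.5,0,0,0,0,0.01,0,0,20,0,0,0,0,0,25,0,0,0,0,0,25,0,0,0,0,0,20,0,0,0,0,0,10,0,0,0,0,0,5,0,0,0,0,0,0,0,0,0,0,0,0,0,0,0]'
python3 - <<'E'
from h import *
f=r.grab_frame("side");i=f["pixels"][:,:,::-1]
cv2.imwrite("pics/s5.png",cv2.resize(i[230:350,290:430],None,fx=5,fy=5,interpolation=cv2.INTER_CUBIC))
E
```

```text
clock: 12.7
position: [0.563, -0.2066, 0.1464]
eef_rot: [[-0.981, 0.192, 0.002], [0.192, 0.981, -0.001], [-0.002, -0.001, -1.0]]
ft_force: [0.3, -0.3, -1.7]
opening: 0.368
grasp_force: 49.2
```

View pics/s5.png

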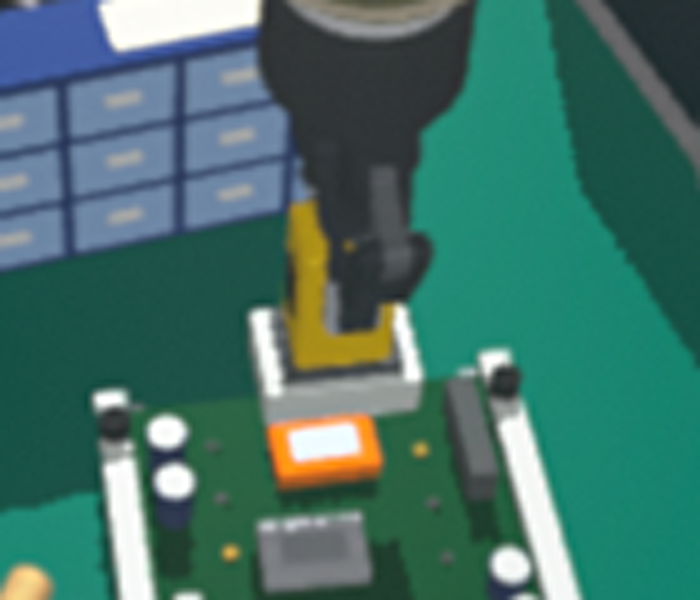

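The lamp hangs upright behind and above the module, with its front lower corners at (267,420) and (420,407). I'll use these to check the window height.

```bash
python3 - <<'E'
from h import *
np.set_printoptions(precision=4,suppress=True)
f=r.grab_frame("side");s=r.observe();R=s["eef_rot"];p=s["position"]
C=[(290+(u+.5)/5-.5,230+(v+.5)/5-.5) for u,v in [(267,420),(343,414),(420,407)]]
d,c=rays(f,C); n=-R[:,1]
t=((p+n*.022-c)@n)/(d@n); Q=c+d*t[:,None]
print(p,Q,(Q-p)@R)
# module top corners in side view
print(atz(f,[(290+(u+.5)/5-.5,230+(v+.5)/5-.5) for u,v in [(270,427),(375,415),(383,465),(278,481)]],.036).mean(0))
E
```

```text
[ 0.563  -0.2065  0.1463] [[ 0.5269 -0.222   0.096 ]
 [ 0.5581 -0.228   0.0927]
 [ 0.5901 -0.2343  0.09  ]] [[ 0.0325 -0.022   0.0502]
 [ 0.0007 -0.022   0.0535]
 [-0.0318 -0.022   0.0563]]
[ 0.5637 -0.2064  0.036 ]
```

```bash
python3 -m handwheel '[0,0,12,0,0,0,0,0,10,0,0,0,0,0,8,0,0,0,0,0,4,0,0,0,0,0,0,0,0,0,0,0,0,0,0,0,0,0,0,0,0,0]'
python3 - <<'E'
from h import *
f=r.grab_frame("side");i=f["pixels"][:,:,::-1]
cv2.imwrite("pics/s6.png",cv2.resize(i[280:338,330:390],None,fx=10,fy=10,interpolation=cv2.INTER_CUBIC))
E
```

```text
clock: 13.5
position: [0.5629, -0.2065, 0.1117]
eef_rot: [[-0.981, 0.192, 0.001], [0.192, 0.981, -0.0], [-0.001, -0.0, -1.0]]
ft_force: [-0.1, 0.2, -2.6]
opening: 0.368
grasp_force: 49.2
```

View pics/s6.png

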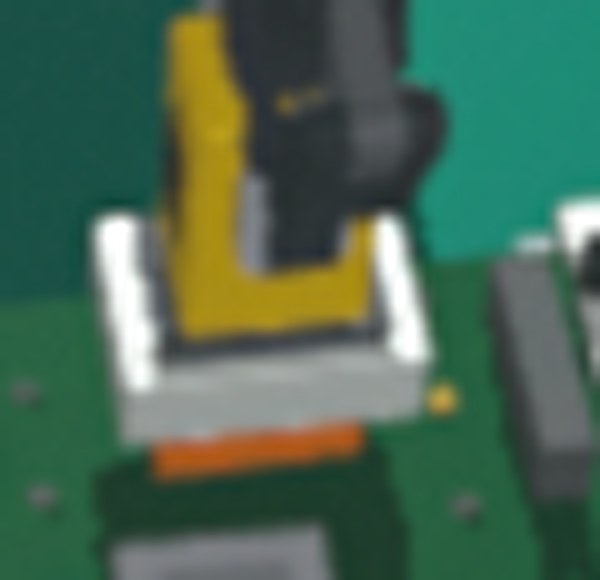

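```bash
python3 - <<'E'
from h import *
np.set_printoptions(precision=4,suppress=True)
f=r.grab_frame("side");s=r.observe();R=s["eef_rot"];p=s["position"];n=-R[:,1]
def onplane(uv,o):
    d,c=rays(f,[(330+(u+.5)/10-.5,280+(v+.5)/10-.5) for u,v in uv]); t=((p+n*o-c)@n)/(d@n); return (c+d*t[:,None]-p)@R+[0,0,-p[2]]
print("lamp window edge",onplane([(125,444),(425,412)],.022)); print("lamp head top edge",onplane([(128,393),(430,362)],.022))
print("module lower front edge (should be -.026)",onplane([(155,480),(365,455)],.014))
E
```

```text
lamp window edge [[ 0.0329 -0.022  -0.0583]
 [-0.0319 -0.022  -0.0542]]
lamp head top edge [[ 0.0329 -0.022  -0.0772]
 [-0.0314 -0.022  -0.0729]]
module lower front edge (should be -.026) [[ 0.0237 -0.014  -0.03  ]
 [-0.0228 -0.014  -0.028 ]]
```

The lamp's lower edge is parallel to the module's edge and centred along x. Using the module as the height reference, the window is about 15–17 mm above it, so I'll go down 6 mm.

```bash
python3 -m handwheel '[0,0,3,0,0,0,0,0,3,0,0,0,0,0,0,0,0,0,0,0,0,0,0,0,0,0,0,0,0,0,0,0,0,0,0,0,0,0,0,0,0,0,0,0,0,0,0,0]' && python3 -c "
from cell import r
s=r.observe();print(s['position'],s['qd'],s['ft_force'],s['grasp_force']);print(r.sign_off())"
```

```text
clock: 14.4
position: [0.5627, -0.2064, 0.1053]
eef_rot: [[-0.981, 0.192, 0.0], [0.192, 0.981, -0.0], [-0.0, -0.0, -1.0]]
ft_force: [0.2, -0.7, -2.4]
opening: 0.371
grasp_force: 49.2
[ 0.56267222 -0.20639651  0.10534543] [-0.03981383  0.07473182  0.03550779  0.04354105 -0.02788539  0.02328529] [ 0.16355655 -0.744182   -2.39912174] 49.22551453113556
the job is handed in; nothing more can be done
None
```

I pressed the plunger to its stop and let it spring back, then carried the lamp over the rack. I handed the job in with the lamp still gripped and upright, its window an estimated 8–11 mm above the orange-framed module and centred on it; the sign-off gave no verdict.

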